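# Clear the tile roller's bed and set its thickness dial

### The arm

A 7-joint arm with a two-finger parallel gripper is mounted at the origin on the work surface. World frame = base frame: x ahead of the robot, y to its left, z up, the work surface at z = 0. Lengths are in mm, angles in rad, forces in N, time in s.
With the tool pointing down it reaches from about 425 to 875 mm from the base axis. Payload 9.9 kg.
Tool frame: the origin (TCP) lies at the centre of the arm's flange, where the gripper is bolted on; the fingertips stand 173 mm ahead of it and the grasp point (between the pads) lies 155 mm ahead of it; z points along the fingers, y is the direction in which the jaws open and shut (so a half turn about z gives the same grasp; the last joint's range is limited). The gripper opens to 85 mm and grips with 20 to 120 N. Pads are 22 mm wide; open, the fingers measure 114 mm over their backs; the gripper's body (76 mm by 85 mm) begins 54 mm behind the grasp point. The pads swing forward as they close: fully open they stand 13 mm farther back than shut.
Start: joints at [1.085, 0.576, 0.025, 1.437, -0.015, 1.129, -0.057], TCP at [263.982, -621.247, 404.689] pointing down, gripper open.
Joint ranges: [-2.76, 2.76], [-0.34, 2.15], [-1.52, 1.57], [0.19, 2.46], [-1.09, 4.23], [0.17, 1.99], [-2.82, 2.82]. Speed limits (rad/s): [2.22, 2.22, 3.01, 3.01, 3.14, 3.14, 3.14].

### API

Orientations are given as a rotation vector (axis times angle).
In Python, from station import robot, viewer gives the robot as it stands.
- The arm moves only by the tool arm_command, never from a script. Its argument "steps" is a list of rows, each an object of numbers: "dx", "dy", "dz": the shift along the tool's x, y, z in mm; "yaw": the turn about the tool's z in rad; "claw": the finger opening in mm, from 0 to 85.4. In form: [{"dx": .., "dy": .., "dz": .., "yaw": .., "claw": ..}, ...]. A call has 1 to 12 rows; each row is the pose to reach, as a shift and turn from the pose measured when the call began, along the tool's axes at that moment; what a row does not reach only later rows make up. A row lasts 1/10 s, in which the tool goes at most 50 mm and 8.59 degrees, less where a joint would pass 70% of its speed; a pose out of reach is approached as far as the arm can. A call with a gripper value outside its range is refused whole. The fingers move at their own pace and stop on an object; "force" is the grip in N (left out, the last holds). Time passes only in rows, so rows that repeat a pose let the fingers close. It gives the time, the measured TCP pose, the force and the opening at its end, in the units of the state.
- robot.sense(): the state, without advancing time (a new reading comes with each control period).
- viewer.grab_frame(name): name is "scene" or "top"; returns a dict with "img" (480x640x3 uint8, red, green, blue), "range_z" (480x640 float32, mm along the optical axis (not along the pixel's ray), 0 where there is no reading), "fx", "fy", "cx", "cy" (pixels), "T" (4x4, takes a point from camera to world coordinates). Camera axes: x right, y down, z forward; pixel columns grow to the right and rows downward; lengths in mm; the calibration is good to about 2 mm. A picture is of the moment at which its call begins.
- robot.finish_job(): hands the job in, once; it reports no verdict.
The state is a dict: "time": time; "joint_positions": joint angles; "qd": joint speeds; "tau": joint torques, N m; "position": TCP position; "orientation": TCP orientation; "wrist_force": force on the tool from outside, world axes, zero at the start; "moment": the same for the moment, N m; "opening": opening from 0.0 (shut) to 1.0 (fully open).
Only numpy, scipy, OpenCV 4.12 (cv2) and the standard library are available. Lean on these libraries where they do the work, as an engineer would, in place of code of your own. Each camera call takes 0.05 s, during which the arm holds its last target. There are 200 camera calls.

### The job

Get the small tile roller ready for the next slab: with the wooden scraper block, sweep all four dry clay chips along the bed and off its open end into the catch tray (the chips are sharp, so keep the fingers off them), then stand the scraper upright back on the bench on the far side of the dial from the roller, where it came from. After that, turn the dial's pointer knob until it points at the raised index tab, to within about 3 degrees, without shifting the tab or disturbing the pottery standing about, and let go.

Things in the scene. Friction and masses are not known exactly. Their poses are not given: they have to be found in the camera images.
- machine: Grey tile roller fixed to the bench. Origin on the bench (z = 0) under the roller's middle; y runs along the bed from the dial past the roller to the open end and tray, x across, z up. Bed: dark flat board at z = 40 mm, 160 mm clear between two side rails (12 mm wide, 12 mm high), free from y = 22 to its open end at y = 270. Dial housing: round, 180 mm wide, 50 mm high, centre x = -10, y = -125.
- roller_top (a point): Top of the steel roller (44 mm diameter, along the machine's x), z = 92 mm, above the machine's origin. Held by two cheeks at x = 89 to 107 mm either side, y = -30 to 30, 107 mm high with bolt heads. A black disc, 64 mm wide, top at z = 102 mm, is on its end at x = 125 to 137.
- bed_end (a point): Middle of the bed's open end, on the bed's surface: 270 mm along +y from the machine's origin, 40 mm above the bench. Past it the chips drop into the tray. Axes as the machine's.
- tray_floor (a point): Centre of the catch tray's floor (4 mm above the bench). The steel tray is fixed past the bed's open end: inside 200 mm across (machine's x) and 130 mm along the bed (y = 270 to 400 in the machine's frame), walls 25 mm high.
- scraper_mid (a point): Loose wooden scraper, 0.22 kg; its centre, 33.5 mm above its underside. Foot 140 (x) by 40 (y) by 22 mm high; on it, centred, a handle ridge 90 (x) by 26 mm thick (y), 22 to 67 mm above the underside, to grasp from above. The foot's long face sweeps. Starts upright on the bench about 305 mm to -y of the machine's origin; must end on the bench more than 220 mm to -y of it.
- dial_axis (a point): On the vertical turning axis of the pointer knob, half-way up its pointer, 66 mm above the bench. The dial plate under the knob is at z = 52 mm. The knob's hub has 28 mm radius and reaches up to z = 80 mm at its cap. Axes as the machine's.
- pointer_tip (a point): Tip of the black pointer knob, 66 mm out from the dial axis, half-way up (z = 66 mm); x points outwards. The pointer is a bar 16 mm wide with a pointed end, from z = 53 to 79 mm, with upright flanks that can be pushed or pinched. It turns stiffly (0.12 N m: about 2.5 N at 50 mm out) and stays where it is left.
- index_mark (a point): Inner point of the dark steel index tab, a raised wedge on the dial's rim, 69.5 mm out from the dial axis, z = 55 mm; x points outwards. 14 mm wide, 69.5 to 92 mm out, z = 52 to 58 mm. It is clamped (takes 3 N m to shift) and is to stay put. The pointer's tip passes just inside it.
- knob (a joint): Angle of the pointer, rad, anticlockwise from above; 0 when the pointer lies along the machine's +x; range -1.5 to 1.9.
- index (a joint): Angle of the index tab, the same scale and sense as the pointer's. The pointer is set when the two angles agree.
- chip0_mid (a point): Loose chip of dry pale clay, about 31 by 22 mm and 10 mm thick, 14 g, lying on the bed at the start; its centre, 5 mm above its underside.
- chip1_mid (a point): Loose chip of dry pale clay, about 31 by 22 mm and 10 mm thick, 14 g, lying on the bed at the start; its centre, 5 mm above its underside.
- chip2_mid (a point): Loose chip of dry pale clay, about 31 by 22 mm and 10 mm thick, 14 g, lying on the bed at the start; its centre, 5 mm above its underside.
- chip3_mid (a point): Loose chip of dry pale clay, about 31 by 22 mm and 10 mm thick, 14 g, lying on the bed at the start; its centre, 5 mm above its underside.
- mug: White mug, 80 mm across, 90 mm high; a bystander on the bench beyond the machine, to be left alone. Origin under its centre.
- bowl: White bowl, 130 mm across, 60 mm high; a bystander on the bench beyond the machine, to be left alone. Origin under its centre.
- jar: Closed stoneware jar, 72 mm across, 110 mm high; a bystander on the bench beyond the machine, to be left alone. Origin under its centre.
Mind the look-alikes: they are no part of the job. What is shaped like the part that bears scraper_mid but turquoise is not meant.

How it is judged (in metres and radians):
On the way, in this order (a step that is already met when the one before it is completed fails the run):
1. all four chips swept into the catch tray (y of chip0_mid in the frame of machine between 0.27 and 0.402 m and x of chip0_mid in the frame of machine between -0.102 and 0.102 m and z of each of chip0_mid, chip1_mid, chip2_mid, chip3_mid in the frame of machine below 0.036 m and y of chip1_mid in the frame of machine between 0.27 and 0.402 m and x of chip1_mid in the frame of machine between -0.102 and 0.102 m and y of chip2_mid in the frame of machine between 0.27 and 0.402 m and x of chip2_mid in the frame of machine between -0.102 and 0.102 m and y of chip3_mid in the frame of machine between 0.27 and 0.402 m and x of chip3_mid in the frame of machine between -0.102 and 0.102 m), for 0.2 s.
2. the scraper stands upright on the bench beyond the dial, let go (y of scraper_mid in the frame of machine below -0.22 m and height (world z) of scraper_mid below 0.04 m and angle between scraper_mid's own z axis and vertical below 0.12 rad and contact force between the fingers and scraper below 0.2 N), for 0.2 s.
3. the pointer points at the index tab (angle between the x axis of pointer_tip and the x axis of index_mark, either way round below 0.07 rad and horizontal distance between pointer_tip and index_mark below 0.02 m), for 0.2 s.
At the end, for the whole second after the job is handed in: All four chips lie in the catch tray; the scraper stands upright (within 0.12 rad) and still on the bench with its centre more than 220 mm towards -y from the machine's origin; the pointer agrees with the index tab to within 0.07 rad (4 degrees) and is still (all of step 1 and all of step 2 and all of step 3 and linear speed of scraper below 0.02 m/s and velocity of joint knob between -0.05 and 0.05 rad/s); the robot touches nothing.
It fails at once if the fingers touch a chip (contact force between the fingers and chip0 above 0.3 N or contact force between the fingers and chip1 above 0.3 N or contact force between the fingers and chip2 above 0.3 N or contact force between the fingers and chip3 above 0.3 N).
It fails at once if the index tab is shifted by more than 5 mm (distance of index_mark from where it was at the start of the episode above 0.005 m).
It fails at once if a bystander (mug, bowl, jar) is shifted by more than 20 mm (distance of any of mug, bowl, jar from where it was at the start of the episode above 0.02 m).
It also fails if it takes over 67 s, if anything falls off the work surface, if the arm or the gripper's body presses on something with over 40 N, if the wrist force passes 120 N, or if a joint passes its speed limit or range.

## Working session

There is one attempt and no reset: what is moved stays moved. The work goes in short steps, Python scripts to look and compute and a tool call to move; the robot and the scene stay as the last step left them, time stands still between calls to the robot, and variables do not carry over. Pictures are saved under pics/ and viewed, about 8 in all and at most 12, crops included, and the job is handed in when it is done.

Besides the shell and the picture viewer there is one more tool, called after "Emit:" in YAML: its name, and indented under it one key for each argument. arm_command: Moves the arm, as the interface text tells. Its arguments: {"type":"object","properties":{"steps":{"type":"array","items":{"type":"object","properties":{"dx":{"type":"number"},"dy":{"type":"number"},"dz":{"type":"number"},"yaw":{"type":"number"},"claw":{"type":"number"}}}},"force":{"type":"number"}},"required":["steps"]}

```bash
ls; mkdir -p pics; python3 - <<'E'
from station import robot, viewer
import cv2,numpy as np
s=robot.sense();print(s['time'],s['position'],s['orientation'],s['opening'])
for n in("scene","top"):
    f=viewer.grab_frame(n);np.savez(f'pics/{n}0.npz',**f)
    cv2.imwrite(f'pics/{n}0.png',f['img'][:,:,::-1]);print(n,f['fx'],f['cx'],f['cy'],np.round(f['T'],3).tolist())
E
```

```text
pics
0.0 [ 263.93501508 -621.07059436  403.84443787] [-3.07680655e+00 -6.26612469e-01  6.44237249e-04] 0.9999831846875393
scene 546.2247235054178 317.1222658474265 239.31626096454934 [[-0.69, 0.52, -0.503, 1133.398], [0.723, 0.515, -0.46, 509.792], [0.02, -0.682, -0.731, 931.777], [0.0, 0.0, 0.0, 1.0]]
top 542.0133456076326 321.0573324512172 240.7084787615397 [[0.005, -0.996, 0.093, 482.483], [-1.0, -0.005, -0.007, 1.054], [0.008, -0.093, -0.996, 1310.96], [0.0, 0.0, 0.0, 1.0]]
```

View pics/top0.png

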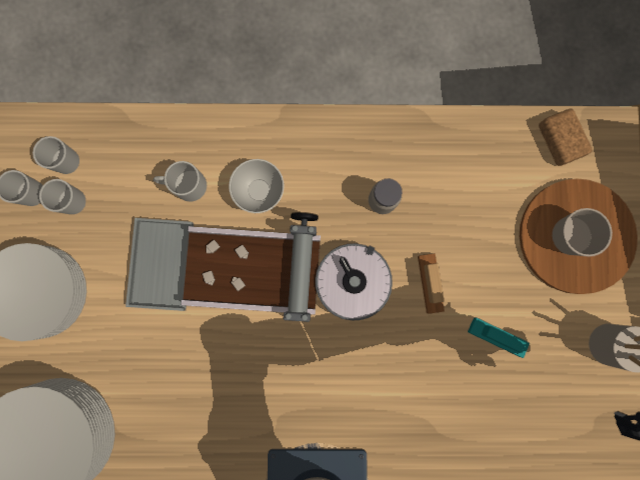

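View pics/scene0.png

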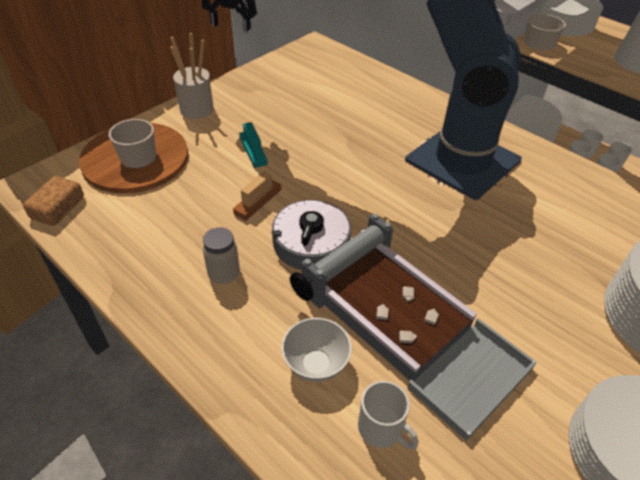

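The top view shows the wooden scraper at (430,282), the dial at (354,282) with its pointer aimed up-left, the tab at (370,251), the chips on the bed near (212,247), (242,252), (208,278) and (238,284), and the tray at (158,263). Things that could pass for the scraper are the turquoise block (498,337) and the brown sponge (567,137). I choose the wooden one at (430,282).

```bash
cat > h.py <<'E'
import numpy as np,cv2
from station import robot,viewer
def cloud(f):
    z=f['range_z'].astype(float);v,u=np.mgrid[:480,:640]
    P=np.stack([(u-f['cx'])/f['fx']*z,(v-f['cy'])/f['fy']*z,z],-1)
    return P@f['T'][:3,:3].T+f['T'][:3,3]
def ray(f,uv,h):
    uv=np.atleast_2d(uv).astype(float)
    d=np.c_[(uv[:,0]-f['cx'])/f['fx'],(uv[:,1]-f['cy'])/f['fy'],np.ones(len(uv))]@f['T'][:3,:3].T
    o=f['T'][:3,3];return o+d*((h-o[2])/d[:,2])[:,None]
def rect(P):
    (c,s,a)=cv2.minAreaRect(P[:,:2].astype(np.float32));return np.round(c,1),np.round(s,1),round(a,2)
E
python3 - <<'E'
from h import *
f=dict(np.load('pics/top0.npz'));W=cloud(f);I=f['img'];Z=W[...,2]
print('bench z',np.median(Z[420:450,420:450]))
def box(u0,u1,v0,v1):
    m=np.zeros((480,640),bool);m[v0:v1,u0:u1]=1;return m
b=box(405,455,240,325)
for lo,hi in((12,30),(55,80),(12,80)):
    P=W[b&(Z>lo)&(Z<hi)];print('scraper',lo,hi,len(P),rect(P),np.median(P[:,2]))
# dial plate
d=box(310,398,235,325)&(Z>40)&(Z<62);m=d&(I.min(-1)>140)
c=max(cv2.findContours(m.astype(np.uint8),0,1)[0],key=cv2.contourArea)[:,0]
h=cv2.convexHull(c)[:,0];H=ray(f,h,52);print('dial',cv2.minEnclosingCircle(H[:,:2].astype(np.float32)),cv2.fitEllipse(H[:,:2].astype(np.float32)))
# black hub, pointer, tab
k=box(310,398,235,325)&(I.max(-1)<75);
n,l,st,ce=cv2.connectedComponentsWithStats(k.astype(np.uint8))
for i in range(1,n):
    if st[i,4]>8:
        uv=np.argwhere(l==i)[:,::-1];print('blob',st[i],ce[i],np.median(W[l==i][:,2]),ray(f,ce[i],66).round(1))
# chips
q=box(185,292,232,305)&(I.min(-1)>120)
n,l,st,ce=cv2.connectedComponentsWithStats(q.astype(np.uint8))
for i in range(1,n):
    if st[i,4]>25: print('chip',st[i],ray(f,ce[i],50).round(1),np.median(W[l==i][:,2]).round(1))
r=box(270,320,225,325)&(Z>84)&(Z<99);print('roller',rect(W[r]))
t=box(120,190,210,312)&(Z>18)&(Z<32);print('tray rim',rect(W[t]),t.sum())
rl=box(180,285,220,318)&(Z>47)&(Z<58)&~q;print('rails',rect(W[rl]))
x=np.hstack([cv2.resize(I[225:335,300:460],(640,440),interpolation=2)]);cv2.imwrite('pics/crop1.png',x[:,:,::-1])
E
```

```text
bench z -1.7535735651001687
scraper 12 30 518 (array([ 504.2, -271.3]), array([140. ,  40.6]), 7.85) 20.202077161538682
scraper 55 80 463 (array([ 504.4, -271.7]), array([89.7, 26.8]), 7.68) 64.861139408094
scraper 12 80 1063 (array([ 504.2, -271.3]), array([140. ,  40.6]), 7.85) 33.576044221616485
dial ((506.6968688964844, -84.02630615234375), 83.80017852783203) ((507.0079650878906, -83.99403381347656), (165.3810577392578, 166.89700317382812), 2.4668524265289307)
blob [313 241   6   3  10] [315.4 242.2] 37.43284208809098 [[595.7   5.   66. ]]
blob [312 245   7   8  41] [314.87804878 248.75609756] 37.81295367781422 [[580.5   6.2  66. ]]
blob [366 246   8   8  43] [369.46511628 249.74418605] 55.424869234977905 [[ 578.9 -119.7   66. ]]
blob [339 257  27  36 421] [351.9216152 278.3824228] 73.84210851160128 [[512.8 -79.2  66. ]]
blob [310 262   9  40 190] [313.43684211 282.24736842] 38.66404800954206 [[503.6   9.   66. ]]
blob [310 304   5   5  24] [311.91666667 305.91666667] 38.61602858131437 [[449.7  12.2  66. ]]
blob [346 311  32  10  58] [362.44827586 316.94827586] 47.377360960041074 [[ 425.2 -103.1   66. ]]
chip [206 232  81   6 260] [[616.4 143.4  50. ]] 50.1
chip [207 241  12  12  88] [[585.2 246.3  50. ]] 48.0
chip [236 246  12  12  88] [[573.8 176.5  50. ]] 48.2
chip [204 271  10  14  90] [[513.6 252.3  50. ]] 48.6
chip [233 277  11  13  82] [[500.6 184.4  50. ]] 47.9
chip [185 301  58   4 145] [[454.9 256.4  50. ]] 50.3
roller (array([525. ,  38.8]), array([ 59.2, 213.4]), 86.57)
tray rim (array([547. , 374.4]), array([142.1, 212.3]), 86.32) 583
rails (array([534.9, 188.8]), array([236.9, 183.9]), 86.26)
```

View pics/crop1.png

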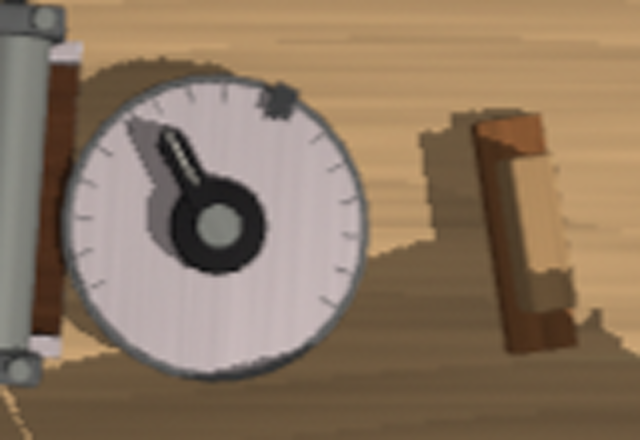

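Machine frame: origin at world (525.1, 40.1), turned -3.74°. Scraper at (504.3, -271.5), its long axis at +7.8°. The crop confirms the wooden scraper, with foot and ridge, at right in the crop (525,235).

```bash
cat >> h.py <<'E'
from scipy.spatial.transform import Rotation as Ro
A=np.radians(-3.74);YM=np.array([-np.sin(A),np.cos(A)]);XM=np.array([np.cos(A),np.sin(A)]);O=np.array([525.1,40.1])
def m2w(x,y): return O+x*XM+y*YM
def w2m(p): d=np.asarray(p)[:2]-O;return np.array([d@XM,d@YM]).round(1)
def to(x,y,z,ang):
    "shift in tool axes to reach world x,y,z and tool-x heading ang (deg)"
    s=robot.sense();R=Ro.from_rotvec(s['orientation']).as_matrix();p=np.array(s['position'])
    h=np.degrees(np.arctan2(R[1,0],R[0,0]));d=R.T@(np.array([x,y,z])-p)
    print('t',round(s['time'],2),'p',p.round(1),'head',h.round(2),'tilt',R[2].round(4),'op',round(s['opening'],3),'F',np.round(s['wrist_force'],1),'-> d',d.round(1),'yaw',round(float(-np.radians(ang-h)),4))
E
python3 -c "
from h import *
to(504.3,-271.5,300,7.8)"
```

```text
t 0.1 p [ 263.9 -621.1  403.9] head 23.02 tilt [-1.0e-04 -1.5e-03 -1.0e+00] op 1.0 F [ 0.8 -0.7 -0.3] -> d [ 357.9 -227.6  104.2] yaw 0.2657
```

Emit:
arm_command:
  steps:
    - {"dx":48,"dy":-30,"dz":0,"yaw":0.1,"claw":80}
    - {"dx":90,"dy":-57,"dz":14,"yaw":0.2,"claw":80}
    - {"dx":130,"dy":-83,"dz":28,"yaw":0.266,"claw":80}
    - {"dx":170,"dy":-108,"dz":42,"yaw":0.266,"claw":80}
    - {"dx":210,"dy":-134,"dz":55,"yaw":0.266,"claw":80}
    - {"dx":250,"dy":-159,"dz":70,"yaw":0.266,"claw":80}
    - {"dx":290,"dy":-184,"dz":85,"yaw":0.266,"claw":80}
    - {"dx":330,"dy":-210,"dz":100,"yaw":0.266,"claw":80}
    - {"dx":350,"dy":-223,"dz":104,"yaw":0.266,"claw":80}
    - {"dx":358,"dy":-227.6,"dz":104,"yaw":0.266,"claw":80}
    - {"dx":358,"dy":-227.6,"dz":104,"yaw":0.266,"claw":80}
    - {"dx":358,"dy":-227.6,"dz":104,"yaw":0.266,"claw":80}

```text
time: 1.3
position: [503.6, -272.8, 300.4]
orientation: [-3.134, -0.211, 0.002]
wrist_force: [-0.3, -0.7, 0.1]
opening: 0.937
```

```bash
python3 -c "
from h import *
to(504.3,-271.5,204,7.8)"
```

```text
t 1.3 p [ 503.6 -272.8  300.4] head 7.7 tilt [-1.e-03 -5.e-04 -1.e+00] op 0.937 F [-0.3 -0.7  0.1] -> d [ 0.9 -1.1 96.4] yaw -0.0017
```

Emit:
arm_command:
  steps:
    - {"dx":1,"dy":-1,"dz":35,"claw":80}
    - {"dx":1,"dy":-1,"dz":70,"claw":80}
    - {"dx":1,"dy":-1,"dz":90,"claw":80}
    - {"dx":1,"dy":-1,"dz":96,"claw":80}
    - {"dx":1,"dy":-1,"dz":96,"claw":60}
    - {"dx":1,"dy":-1,"dz":96,"claw":40}
    - {"dx":1,"dy":-1,"dz":96,"claw":10}
    - {"dx":1,"dy":-1,"dz":96,"claw":10}
    - {"dx":1,"dy":-1,"dz":96,"claw":10}
    - {"dx":1,"dy":-1,"dz":96,"claw":10}
  force: 70

```text
invalid input
```

```bash
python3 -c "
from h import *
to(*m2w(0,82),320,-3.74)"
```

```text
t 1.3 p [ 503.6 -272.8  300.4] head 7.7 tilt [-1.e-03 -5.e-04 -1.e+00] op 0.937 F [-0.3 -0.7  0.1] -> d [  79.5 -387.6  -19.5] yaw 0.1997
```

Emit:
arm_command:
  steps:
    - {"dx":1,"dy":-1,"dz":35,"yaw":0,"claw":80}
    - {"dx":1,"dy":-1,"dz":70,"yaw":0,"claw":80}
    - {"dx":1,"dy":-1,"dz":90,"yaw":0,"claw":80}
    - {"dx":1,"dy":-1,"dz":96,"yaw":0,"claw":80}
    - {"dx":1,"dy":-1,"dz":96,"yaw":0,"claw":60}
    - {"dx":1,"dy":-1,"dz":96,"yaw":0,"claw":40}
    - {"dx":1,"dy":-1,"dz":96,"yaw":0,"claw":10}
    - {"dx":1,"dy":-1,"dz":96,"yaw":0,"claw":10}
    - {"dx":1,"dy":-1,"dz":96,"yaw":0,"claw":10}
    - {"dx":1,"dy":-1,"dz":96,"yaw":0,"claw":10}
  force: 70

```text
time: 2.3
position: [504.7, -271.9, 205.7]
orientation: [3.134, 0.211, 0.001]
wrist_force: [-1.3, 0.1, 5.9]
opening: 0.295
```

```bash
python3 -c "
from h import *
to(*m2w(0,82),320,-3.74)"
```

```text
t 2.3 p [ 504.7 -271.9  205.7] head 7.69 tilt [ 6.e-04  7.e-04 -1.e+00] op 0.295 F [-1.3  0.1  5.9] -> d [  78.3 -386.7 -114.6] yaw 0.1995
```

Emit:
arm_command:
  steps:
    - {"dx":0,"dy":0,"dz":-40,"yaw":0,"claw":10}
    - {"dx":0,"dy":0,"dz":-80,"yaw":0,"claw":10}
    - {"dx":0,"dy":-10,"dz":-118,"yaw":0,"claw":10}
    - {"dx":10,"dy":-50,"dz":-124,"yaw":0.05,"claw":10}
    - {"dx":20,"dy":-95,"dz":-124,"yaw":0.1,"claw":10}
    - {"dx":30,"dy":-143,"dz":-124,"yaw":0.15,"claw":10}
    - {"dx":40,"dy":-190,"dz":-124,"yaw":0.2,"claw":10}
    - {"dx":50,"dy":-238,"dz":-124,"yaw":0.2,"claw":10}
    - {"dx":60,"dy":-286,"dz":-124,"yaw":0.2,"claw":10}
    - {"dx":70,"dy":-334,"dz":-124,"yaw":0.2,"claw":10}
    - {"dx":78,"dy":-376,"dz":-124,"yaw":0.2,"claw":10}
    - {"dx":78,"dy":-387,"dz":-124,"yaw":0.2,"claw":10}

```text
time: 3.5
position: [529.7, 128.2, 329.8]
orientation: [-3.138, 0.092, -0.002]
wrist_force: [-0.2, 0.3, -2.2]
opening: 0.296
```

```bash
python3 - <<'E'
from h import *
to(*m2w(0,82),247,-3.74)
fs=[viewer.grab_frame(n) for n in('scene','top')]
cv2.imwrite('pics/a1.png',np.vstack([fs[0]['img'][130:430,200:560],cv2.resize(fs[1]['img'][190:340,120:480],(720,300))[:,:360]])[:,:,::-1])
E
```

```text
t 3.5 p [529.7 128.2 329.8] head -3.34 tilt [ 0.0013 -0.0025 -1.    ] op 0.296 F [-0.2  0.3 -2.2] -> d [ 1.   6.4 82.8] yaw 0.007
```

View pics/a1.png

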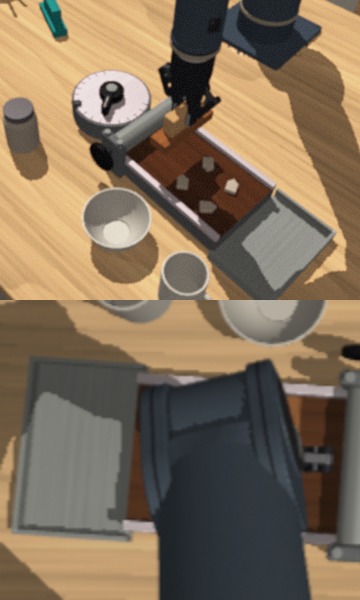

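The scene crop shows the scraper held upright at (175,125) behind the four chips at (208,163), (182,183), (231,186) and (206,207). I'll lower it.

Emit:
arm_command:
  steps:
    - {"dx":1,"dy":6,"dz":20,"yaw":0.007,"claw":10}
    - {"dx":1,"dy":6,"dz":45,"yaw":0.007,"claw":10}
    - {"dx":1,"dy":6,"dz":65,"yaw":0.007,"claw":10}
    - {"dx":1,"dy":6,"dz":76,"yaw":0.007,"claw":10}
    - {"dx":1,"dy":6,"dz":80,"yaw":0.007,"claw":10}
    - {"dx":1,"dy":6,"dz":82,"yaw":0.007,"claw":10}
    - {"dx":1,"dy":6,"dz":83,"yaw":0.007,"claw":10}
    - {"dx":1,"dy":6,"dz":83.5,"yaw":0.007,"claw":10}

```text
time: 4.4
position: [530.5, 118.5, 246.8]
orientation: [-3.139, 0.107, -0.003]
wrist_force: [-0.2, 0.0, -1.9]
opening: 0.293
```

```bash
python3 -c "
from h import *
to(*m2w(0,280),245,-3.74)"
```

```text
t 4.4 p [530.5 118.5 246.8] head -3.92 tilt [ 1.8e-03 -6.0e-04 -1.0e+00] op 0.293 F [-0.2  0.  -1.9] -> d [  -0.9 -201.4    1.9] yaw -0.0031
```

Emit:
arm_command:
  steps:
    - {"dx":0,"dy":0,"dz":0.8,"yaw":-0.003,"claw":10}
    - {"dx":0,"dy":0,"dz":1.6,"yaw":-0.003,"claw":10}
    - {"dx":0,"dy":0,"dz":2.3,"yaw":-0.003,"claw":10}
    - {"dx":0,"dy":0,"dz":2.3,"yaw":-0.003,"claw":10}

```text
time: 4.8
position: [530.7, 118.6, 245.7]
orientation: [-3.139, 0.102, -0.005]
wrist_force: [-1.9, -0.9, 12.1]
opening: 0.294
```

```bash
python3 -c "
from h import *
to(*m2w(0,280),245,-3.74)"
```

```text
t 4.8 p [530.7 118.6 245.7] head -3.74 tilt [ 0.003  -0.0013 -1.    ] op 0.294 F [-1.9 -0.9 12.1] -> d [  -0.4 -201.3    0.9] yaw 0.0001
```

Emit:
arm_command:
  steps:
    - {"dx":0,"dy":-6,"dz":0.5,"yaw":0,"claw":10}
    - {"dx":0,"dy":-15,"dz":0.5,"yaw":0,"claw":10}
    - {"dx":0,"dy":-25,"dz":0.5,"yaw":0,"claw":10}
    - {"dx":0,"dy":-35,"dz":0.5,"yaw":0,"claw":10}
    - {"dx":0,"dy":-45,"dz":0.5,"yaw":0,"claw":10}
    - {"dx":0,"dy":-55,"dz":0.5,"yaw":0,"claw":10}
    - {"dx":0,"dy":-65,"dz":0.5,"yaw":0,"claw":10}
    - {"dx":0,"dy":-75,"dz":0.5,"yaw":0,"claw":10}
    - {"dx":0,"dy":-85,"dz":0.5,"yaw":0,"claw":10}
    - {"dx":0,"dy":-95,"dz":0.5,"yaw":0,"claw":10}
    - {"dx":0,"dy":-105,"dz":0.5,"yaw":0,"claw":10}
    - {"dx":0,"dy":-110,"dz":0.5,"yaw":0,"claw":10}

```text
time: 6.0
position: [537.9, 229.1, 245.7]
orientation: [-3.139, 0.101, -0.006]
wrist_force: [-1.3, -5.5, 7.8]
opening: 0.295
```

```bash
python3 - <<'E'
from h import *
to(*m2w(0,280),245,-3.74);print(w2m(robot.sense()['position']))
f=viewer.grab_frame('scene')
cv2.imwrite('pics/a2.png',cv2.resize(f['img'][200:440,260:560],(600,480))[:,:,::-1])
E
```

```text
t 6.0 p [537.9 229.1 245.7] head -3.69 tilt [ 3.5e-03 -7.0e-04 -1.0e+00] op 0.295 F [-1.3 -5.5  7.8] -> d [ -0.4 -90.5   0.7] yaw 0.0009
[  0.5 189.5]
```

View pics/a2.png

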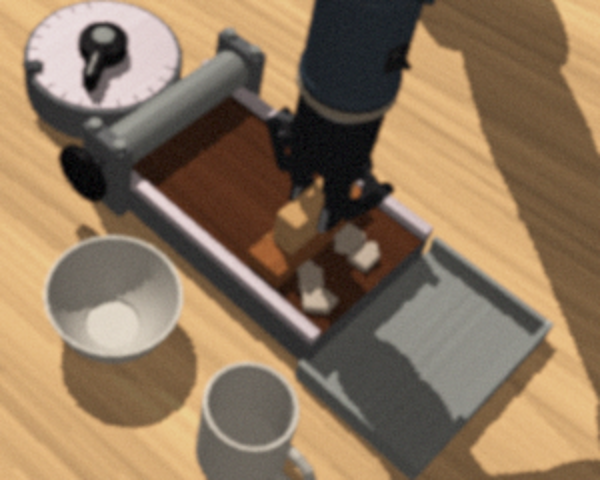

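All four chips are being pushed ahead of the foot, at crop (348,238), (366,255), (310,275) and (319,300). I'll continue past the edge.

Emit:
arm_command:
  steps:
    - {"dx":0,"dy":-6,"dz":0.5,"yaw":0,"claw":10}
    - {"dx":0,"dy":-14,"dz":0.5,"yaw":0,"claw":10}
    - {"dx":0,"dy":-23,"dz":0.5,"yaw":0,"claw":10}
    - {"dx":0,"dy":-32,"dz":0.5,"yaw":0,"claw":10}
    - {"dx":0,"dy":-40,"dz":0.4,"yaw":0,"claw":10}
    - {"dx":0,"dy":-48,"dz":0.3,"yaw":0,"claw":10}
    - {"dx":0,"dy":-56,"dz":0.2,"yaw":0,"claw":10}
    - {"dx":0,"dy":-64,"dz":0,"yaw":0,"claw":10}
    - {"dx":0,"dy":-72,"dz":-0.2,"yaw":0,"claw":10}
    - {"dx":0,"dy":-80,"dz":-0.4,"yaw":0,"claw":10}
    - {"dx":0,"dy":-86,"dz":-0.5,"yaw":0,"claw":10}
    - {"dx":0,"dy":-88,"dz":-0.5,"yaw":0,"claw":10}

```text
time: 7.25
position: [543.3, 318.9, 246.0]
orientation: [-3.138, 0.098, -0.005]
wrist_force: [0.2, 0.3, -1.2]
opening: 0.296
```

```bash
python3 - <<'E'
from h import *
to(*m2w(0,70),330,-3.74);print(w2m(robot.sense()['position']))
f=viewer.grab_frame('scene')
cv2.imwrite('pics/a3.png',cv2.resize(f['img'][200:440,260:560],(600,480))[:,:,::-1])
E
```

```text
t 7.25 p [543.3 318.9 246. ] head -3.59 tilt [ 0.0033 -0.0018 -1.    ] op 0.296 F [ 0.2  0.3 -1.2] -> d [-2.000e-01  2.092e+02 -8.440e+01] yaw 0.0026
[ -0.  279.4]
```

View pics/a3.png

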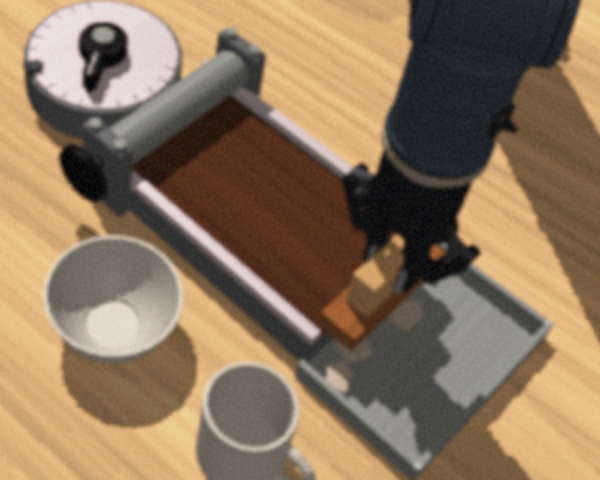

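Chips lie in the tray at crop (335,378), (352,348) and (405,315); one is still hidden by the scraper. I'll lift, go back to mid-bed and check.

Emit:
arm_command:
  steps:
    - {"dx":0,"dy":0,"dz":-35,"yaw":0,"claw":10}
    - {"dx":0,"dy":0,"dz":-70,"yaw":0,"claw":10}
    - {"dx":0,"dy":20,"dz":-85,"yaw":0,"claw":10}
    - {"dx":0,"dy":60,"dz":-87,"yaw":0,"claw":10}
    - {"dx":0,"dy":105,"dz":-87,"yaw":0,"claw":10}
    - {"dx":0,"dy":150,"dz":-87,"yaw":0,"claw":10}
    - {"dx":0,"dy":190,"dz":-87,"yaw":0,"claw":10}
    - {"dx":0,"dy":210,"dz":-87,"yaw":0,"claw":10}
    - {"dx":0,"dy":210,"dz":-87,"yaw":0,"claw":10}

```text
time: 8.2
position: [529.6, 104.6, 332.9]
orientation: [3.14, -0.108, 0.005]
wrist_force: [0.1, 1.0, -1.8]
opening: 0.293
```

```bash
python3 - <<'E'
from h import *
to(506,-268,330,-3.74)
f=viewer.grab_frame('top');g=viewer.grab_frame('scene')
W=cloud(f);I=f['img'];cv2.imwrite('pics/a4.png',np.vstack([cv2.resize(I[200:320,115:300],(555,360)),cv2.resize(g['img'][300:440,370:560],(555,240))])[:,:,::-1])
E
```

```text
t 8.2 p [529.6 104.6 332.9] head -3.96 tilt [ 3.4e-03  1.0e-04 -1.0e+00] op 0.293 F [ 0.1  1.  -1.8] -> d [  2.1 373.4   3. ] yaw -0.0038
```

View pics/a4.png

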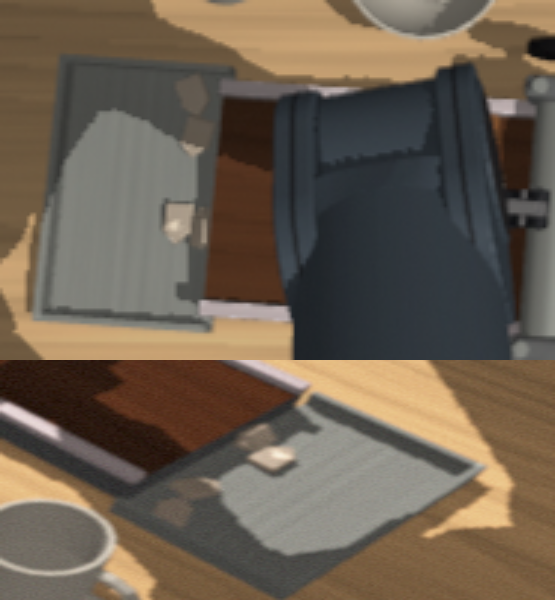

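All four chips are in the tray, at top crop (192,95), (196,135), (178,218) and (200,228). The last one is close to the bed end, so I'll check its height and y.

```bash
python3 - <<'E'
from h import *
f=viewer.grab_frame('top');W=cloud(f)
for u,v in((179,231.5),(180,245),(174,272),(181,275),(182,276),(183,276),(183,280)):
    p=W[int(v),int(u)];print(u,v,p.round(1),w2m(p),f['img'][int(v),int(u)])
E
```

```text
179 231.5 [625.9 333.6  11.8] [ 81.5 299.5] [98 90 79]
180 245 [591.8 329.4  15.2] [ 47.7 293. ] [94 86 75]
174 272 [527.1 341.2  17.5] [-17.6 300.6] [169 154 137]
181 275 [520.  323.4  21.2] [-23.6 282.4] [98 89 78]
182 276 [517.4 319.4  27.5] [-25.9 278.2] [144 131 116]
183 276 [517.4 316.4  30.2] [-25.7 275.2] [152 138 123]
183 280 [508.  317.   26.7] [-35.1 275.2] [155 142 126]
```

Emit:
arm_command:
  steps:
    - {"dx":0,"dy":25,"dz":1,"yaw":0,"claw":10}
    - {"dx":0,"dy":65,"dz":1,"yaw":0,"claw":10}
    - {"dx":0,"dy":110,"dz":1,"yaw":0,"claw":10}
    - {"dx":0,"dy":155,"dz":1,"yaw":0,"claw":10}
    - {"dx":0,"dy":200,"dz":1,"yaw":0,"claw":10}
    - {"dx":0,"dy":245,"dz":1,"yaw":0,"claw":10}
    - {"dx":0,"dy":290,"dz":1,"yaw":0,"claw":10}
    - {"dx":1,"dy":330,"dz":1,"yaw":0,"claw":10}
    - {"dx":2,"dy":360,"dz":1,"yaw":0,"claw":10}
    - {"dx":2,"dy":373,"dz":1,"yaw":0,"claw":10}
    - {"dx":2,"dy":373,"dz":1,"yaw":0,"claw":10}
    - {"dx":2,"dy":373,"dz":1,"yaw":0,"claw":10}

```text
time: 9.55
position: [509.2, -261.1, 330.5]
orientation: [-3.137, 0.095, -0.005]
wrist_force: [0.1, 0.2, -1.5]
opening: 0.294
```

```bash
python3 -c "
from h import *
to(506,-268,209,-3.74)"
```

```text
t 9.55 p [ 509.2 -261.1  330.5] head -3.48 tilt [ 0.0032 -0.0037 -1.    ] op 0.294 F [ 0.1  0.2 -1.5] -> d [ -3.1   7.5 121.5] yaw 0.0045
```

The leaning chip's top is at z≈30 with y≈275-282, so its centre is well inside the limits. Now I'll set the scraper down.

Emit:
arm_command:
  steps:
    - {"dx":-3,"dy":7.5,"dz":30,"yaw":0.004,"claw":10}
    - {"dx":-3,"dy":7.5,"dz":65,"yaw":0.004,"claw":10}
    - {"dx":-3,"dy":7.5,"dz":95,"yaw":0.004,"claw":10}
    - {"dx":-3,"dy":7.5,"dz":113,"yaw":0.004,"claw":10}
    - {"dx":-3,"dy":7.5,"dz":120,"yaw":0.004,"claw":10}
    - {"dx":-3,"dy":7.5,"dz":122,"yaw":0.004,"claw":10}
    - {"dx":-3,"dy":7.5,"dz":123.5,"yaw":0.004,"claw":10}
    - {"dx":-3,"dy":7.5,"dz":124.5,"yaw":0.004,"claw":10}
    - {"dx":-3,"dy":7.5,"dz":125,"yaw":0.004,"claw":10}
    - {"dx":-3,"dy":7.5,"dz":125,"yaw":0.004,"claw":10}

```text
time: 10.55
position: [506.3, -268.1, 206.1]
orientation: [-3.137, 0.102, -0.007]
wrist_force: [0.4, -0.3, -1.9]
opening: 0.297
```

Emit:
arm_command:
  steps:
    - {"dx":0,"dy":0,"dz":0.4,"yaw":0,"claw":10}
    - {"dx":0,"dy":0,"dz":0.8,"yaw":0,"claw":10}
    - {"dx":0,"dy":0,"dz":0.8,"yaw":0,"claw":10}

```text
time: 10.85
position: [506.5, -268.2, 205.8]
orientation: [-3.137, 0.102, -0.008]
wrist_force: [-0.1, 0.0, 5.7]
opening: 0.3
```

Contact. Release and lift.

Emit:
arm_command:
  steps:
    - {"dx":0,"dy":0,"dz":0,"yaw":0,"claw":40}
    - {"dx":0,"dy":0,"dz":0,"yaw":0,"claw":60}
    - {"dx":0,"dy":0,"dz":0,"yaw":0,"claw":70}
    - {"dx":0,"dy":0,"dz":0,"yaw":0,"claw":70}
    - {"dx":0,"dy":0,"dz":-5,"yaw":0,"claw":70}
    - {"dx":0,"dy":0,"dz":-30,"yaw":0,"claw":70}
    - {"dx":0,"dy":0,"dz":-70,"yaw":0,"claw":70}
    - {"dx":0,"dy":0,"dz":-100,"yaw":0,"claw":70}
    - {"dx":0,"dy":0,"dz":-110,"yaw":0,"claw":70}

```text
time: 11.75
position: [506.4, -269.0, 319.2]
orientation: [-3.139, 0.102, -0.015]
wrist_force: [-0.4, -0.0, 0.1]
opening: 0.819
```

```bash
python3 - <<'E'
from h import *
f=viewer.grab_frame('top');g=viewer.grab_frame('scene')
np.savez('pics/top5.npz',**f);np.savez('pics/scene5.npz',**g)
cv2.imwrite('pics/a5.png',np.vstack([cv2.resize(f['img'][225:345,300:460],(640,480))[:300],cv2.resize(g['img'][150:300,180:400],(640,436))[:300]])[:,:,::-1])
Z=cloud(g);print('scraper scene',rect(Z[150:260,180:290][(lambda m:m)((Z[150:260,180:290,2]>60)&(Z[150:260,180:290,2]<72)&(Z[150:260,180:290,1]>-320)&(Z[150:260,180:290,1]<-230))]))
# tab & pointer: angles about the dial axis from the earlier clear view
f=dict(np.load('pics/top0.npz'));I=f['img'];C=m2w(-10,-125);print('C',C)
m=np.zeros((480,640),np.uint8)
m[240:320,320:395]=1
for nm,h,r0,r1,thr in(('tab58',58,66,94,95),('ptr79',79,31,68,75)):
    v,u=np.argwhere((I.max(-1)<thr)&(m>0)).T;P=ray(f,np.c_[u,v],h)[:,:2]-C;r=np.hypot(*P.T);a=np.degrees(np.arctan2(P@YM,P@XM))
    k=(r>r0)&(r<r1)&(a>10)&(a<150) if nm[0]=='p' else (r>r0)&(r<r1)&(a>-60)&(a<20)
    mu=P[k].mean(0);print(nm,k.sum(),np.degrees(np.arctan2(mu@YM,mu@XM)).round(2),np.hypot(*mu).round(1),a[k].min(),a[k].max())
v,u=np.argwhere((I.max(-1)<75)&(m>0)).T;P=ray(f,np.c_[u,v],80)[:,:2];k=np.hypot(*(P-C).T)<32
print('hub centre at 80',P[k].mean(0),k.sum(),cv2.minEnclosingCircle(P[k].astype(np.float32)))
E
```

```text
scraper scene (array([ 508.8, -265. ]), array([30.7, 91.2]), 85.64)
C [506.96767564 -83.98150069]
tab58 94 -10.19 80.0 -29.3958585598979 19.99529657563752
ptr79 59 35.81 45.8 23.803906442751586 47.77144544938115
hub centre at 80 [507.2384525  -81.23320842] 364 ((508.7928161621094, -82.72395324707031), 29.350746154785156)
```

View pics/a5.png

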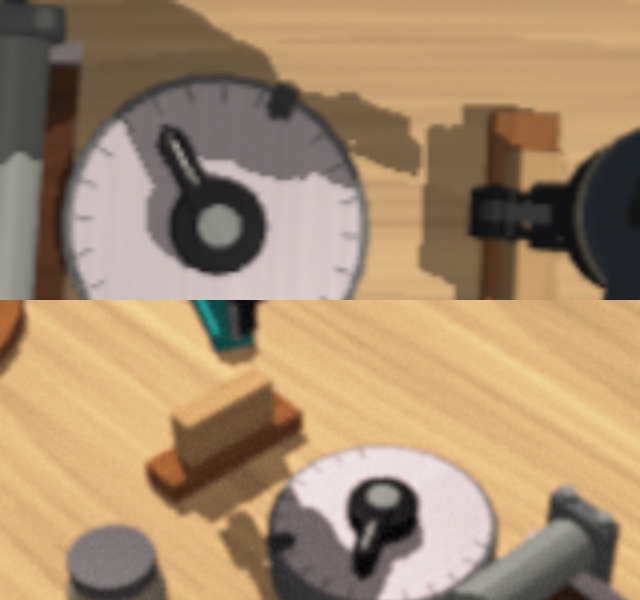

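The scraper stands upright and free; in the scene crop it is at (225,425). Next I'll refine the pointer and tab angles.

```bash
cat >> h.py <<'E'
C=m2w(-10,-125)
def angs(f,box):
    u0,u1,v0,v1=box;s=8;I=f['img'];W=cloud(f);out={}
    g=cv2.resize(I[v0:v1,u0:u1],None,fx=s,fy=s,interpolation=cv2.INTER_CUBIC).max(-1)
    v,u=np.mgrid[:g.shape[0],:g.shape[1]];uv=np.c_[(u.ravel()+.5)/s-.5+u0,(v.ravel()+.5)/s-.5+v0]
    for nm,h,r0,r1,thr,lo,hi in(('tab',58,71,80,85,-50,10),('ptr',79,33,60,90,-60,110)):
        P=ray(f,uv,h)[:,:2]-C;r=np.hypot(*P.T);a=np.degrees(np.arctan2(P@YM,P@XM))
        k=(r>r0)&(r<r1)&(a>lo)&(a<hi)&(g.ravel()<thr)
        q=np.zeros(g.shape,np.uint8).ravel();q[k]=1
        n,l,st,ce=cv2.connectedComponentsWithStats(q.reshape(g.shape));i=1+st[1:,4].argmax();k=(l.ravel()==i)
        mu=P[k].mean(0);out[nm]=np.degrees(np.arctan2(mu@YM,mu@XM)).round(2);print(nm,'ang',out[nm],'r',np.hypot(*mu).round(1),'range',a[k].min().round(1),a[k].max().round(1),'area px',k.sum()/s/s)
    return out
E
python3 - <<'E'
from h import *
f=dict(np.load('pics/top0.npz'));angs(f,(312,398,235,325))
g=dict(np.load('pics/scene0.npz'));
for p,h in((C,52),(C,80)):
    q=np.linalg.inv(g['T'])@np.r_[p,h,1];print('C in scene',q[0]/q[2]*g['fx']+g['cx'],q[1]/q[2]*g['fy']+g['cy'])
angs(g,(262,356,190,262))
for n,f in(('top',dict(np.load('pics/top0.npz'))),('scene',g)):
    W=cloud(f);P=W.reshape(-1,3);d=P[:,:2]-C;r=np.hypot(*d.T);k=(r>33)&(r<62)&(P[:,2]>68)&(P[:,2]<90);mu=d[k].mean(0);print(n,'depth ptr',k.sum(),np.degrees(np.arctan2(mu@YM,mu@XM)),np.median(P[k][:,2]))
    k=(np.abs(P[:,2]-80)<8)&(r<32);print(n,'hub depth centre',d[k].mean(0),k.sum())
to(*C,300,-3.74)
E
```

```text
tab ang -23.55 r 76.0 range -29.1 -18.4 area px 19.875
ptr ang 40.7 r 46.4 range 33.2 51.2 area px 45.296875
C in scene 310.7041609882762 225.28328093772507
C in scene 310.84232386079753 216.44050106447642
tab ang -19.17 r 77.1 range -24.2 -13.5 area px 11.46875
ptr ang 57.82 r 43.0 range 36.2 98.7 area px 118.71875
top depth ptr 88 31.817265753849103 77.00763810049602
top hub depth centre [1.42102843 0.59166984] 374
scene depth ptr 87 36.111945409874124 77.91198915203347
scene hub depth centre [2.33006592 4.39643674] 331
t 11.85 p [ 506.1 -268.6  317.3] head -3.72 tilt [ 0.0077 -0.0022 -1.    ] op 0.811 F [-0.2  0.2  0.5] -> d [ -11.3 -184.3   17.6] yaw 0.0004
```

```bash
python3 -c "
from h import *
to(548.5,-61.7,300,28.3)"
```

```text
t 11.85 p [ 506.1 -268.6  317.3] head -3.72 tilt [ 0.0077 -0.0022 -1.    ] op 0.811 F [-0.2  0.2  0.5] -> d [  28.7 -209.2   18. ] yaw -0.5588
```

Emit:
arm_command:
  steps:
    - {"dx":0,"dy":-25,"dz":0,"yaw":-0.1,"claw":50}
    - {"dx":0,"dy":-60,"dz":0,"yaw":-0.2,"claw":50}
    - {"dx":5,"dy":-100,"dz":0,"yaw":-0.32,"claw":50}
    - {"dx":15,"dy":-140,"dz":0,"yaw":-0.44,"claw":50}
    - {"dx":25,"dy":-180,"dz":10,"yaw":-0.559,"claw":50}
    - {"dx":28.7,"dy":-209,"dz":18,"yaw":-0.559,"claw":50}
    - {"dx":28.7,"dy":-209,"dz":18,"yaw":-0.559,"claw":50}
    - {"dx":28.7,"dy":-209,"dz":18,"yaw":-0.559,"claw":50}

```text
time: 12.65
position: [548.1, -61.4, 298.5]
orientation: [-3.045, -0.77, -0.008]
wrist_force: [-0.7, -0.8, -0.9]
opening: 0.585
```

```bash
python3 - <<'E'
from h import *
to(548.5,-61.7,233,28.3)
g=viewer.grab_frame('scene')
cv2.imwrite('pics/a6.png',cv2.resize(g['img'][150:290,210:390],(720,560))[:,:,::-1])
E
```

```text
t 12.65 p [548.1 -61.4 298.5] head 28.39 tilt [ 5.3e-03  8.0e-04 -1.0e+00] op 0.585 F [-0.7 -0.8 -0.9] -> d [-0.2  0.4 65.5] yaw 0.0016
```

View pics/a6.png

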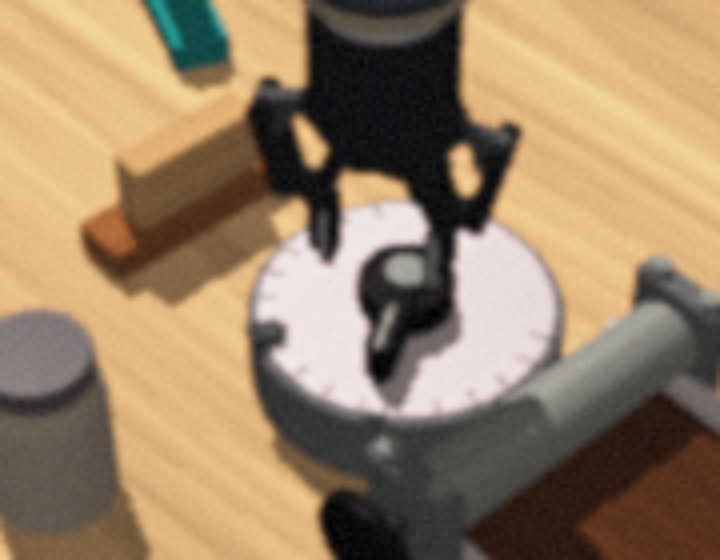

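The open fingers straddle the pointer: fingertips at (325,250) and (440,270), pointer tip at (380,375), tab at (270,335). I'll go down and pinch gently.

Emit:
arm_command:
  steps:
    - {"dx":0,"dy":0.4,"dz":25,"yaw":0,"claw":40}
    - {"dx":0,"dy":0.4,"dz":48,"yaw":0,"claw":40}
    - {"dx":0,"dy":0.4,"dz":60,"yaw":0,"claw":40}
    - {"dx":0,"dy":0.4,"dz":65,"yaw":0,"claw":40}
    - {"dx":0,"dy":0.4,"dz":65,"yaw":0,"claw":30}
    - {"dx":0,"dy":0.4,"dz":65,"yaw":0,"claw":20}
    - {"dx":0,"dy":0.4,"dz":65,"yaw":0,"claw":5}
    - {"dx":0,"dy":0.4,"dz":65,"yaw":0,"claw":5}
    - {"dx":0,"dy":0.4,"dz":65,"yaw":0,"claw":5}
    - {"dx":0,"dy":0.4,"dz":65,"yaw":0,"claw":5}
  force: 30

```text
time: 13.7
position: [548.5, -62.1, 234.6]
orientation: [-3.046, -0.768, -0.01]
wrist_force: [-2.5, 4.4, 6.9]
opening: 0.183
```

```bash
python3 - <<'E'
from h import *
s=robot.sense();p=s['position'][:2];c=np.array([508,-83.5]);d=p-c;print('r',np.hypot(*d),'ang',np.degrees(np.arctan2(d[1],d[0])),s['moment'])
R=Ro.from_rotvec(s['orientation']).as_matrix();h0=np.degrees(np.arctan2(R[1,0],R[0,0]))
to(*p,233,h0)
for t in np.arange(-6,-56,-6):
    q=c+Ro.from_euler('z',t,degrees=True).as_matrix()[:2,:2]@d
    print(t,(R.T@np.r_[q-p,0]).round(1),round(-np.radians(t),3))
E
```

```text
r 45.81849798598369 ang 27.773247932844974 [ 0.99224198  0.64639237 -0.30050776]
t 13.7 p [548.5 -62.1 234.6] head 28.3 tilt [ 0.0063  0.0012 -1.    ] op 0.183 F [-2.5  4.4  6.9] -> d [-0.  -0.   1.6] yaw -0.0
-6 [-0.3  4.8  0. ] 0.105
-12 [-1.1  9.5  0. ] 0.209
-18 [-2.4 14.1  0. ] 0.314
-24 [-4.1 18.6 -0. ] 0.419
-30 [-6.3 22.9 -0. ] 0.524
-36 [-9.  26.8 -0. ] 0.628
-42 [-12.1  30.5  -0. ] 0.733
-48 [-15.5  33.9  -0.1] 0.838
-54 [-19.2  36.9  -0.1] 0.942
```

Emit:
arm_command:
  steps:
    - {"dx":-0.3,"dy":4.8,"dz":0,"yaw":0.105,"claw":5}
    - {"dx":-1.1,"dy":9.5,"dz":0,"yaw":0.209,"claw":5}
    - {"dx":-2.4,"dy":14.1,"dz":0,"yaw":0.314,"claw":5}
    - {"dx":-4.1,"dy":18.6,"dz":0,"yaw":0.419,"claw":5}
    - {"dx":-6.3,"dy":22.9,"dz":0,"yaw":0.524,"claw":5}
    - {"dx":-9,"dy":26.8,"dz":0,"yaw":0.628,"claw":5}
    - {"dx":-12.1,"dy":30.5,"dz":0,"yaw":0.733,"claw":5}
    - {"dx":-15.5,"dy":33.9,"dz":0,"yaw":0.838,"claw":5}
    - {"dx":-19.2,"dy":36.9,"dz":0,"yaw":0.942,"claw":5}
    - {"dx":-19.2,"dy":36.9,"dz":0,"yaw":0.942,"claw":5}
    - {"dx":-19.2,"dy":36.9,"dz":0,"yaw":0.942,"claw":5}

```text
time: 14.8
position: [549.0, -104.3, 234.7]
orientation: [-3.062, 0.693, -0.009]
wrist_force: [-3.1, -4.3, -0.4]
opening: 0.179
```

```bash
python3 - <<'E'
from h import *
to(*robot.sense()['position'],-26)
for n in('top','scene'):
    f=viewer.grab_frame(n);np.savez(f'pics/{n}6.npz',**f)
g=f
cv2.imwrite('pics/a7.png',cv2.resize(g['img'][180:270,240:360],(720,540),interpolation=2)[:,:,::-1])
E
```

```text
t 14.8 p [ 549.  -104.3  234.7] head -25.52 tilt [ 0.0052 -0.0034 -1.    ] op 0.179 F [-3.1 -4.3 -0.4] -> d [0. 0. 0.] yaw 0.0085
```

View pics/a7.png

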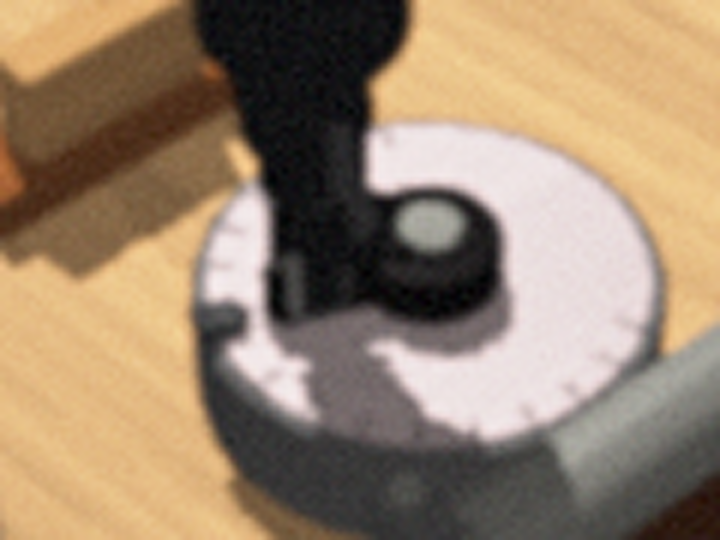

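The fingers hide the tip in this view. I'll release, lift and withdraw to look.

Emit:
arm_command:
  steps:
    - {"dx":0,"dy":0,"dz":0,"yaw":0,"claw":25}
    - {"dx":0,"dy":0,"dz":0,"yaw":0,"claw":40}
    - {"dx":0,"dy":0,"dz":0,"yaw":0,"claw":40}
    - {"dx":0,"dy":0,"dz":-15,"yaw":0,"claw":40}
    - {"dx":0,"dy":0,"dz":-45,"yaw":0,"claw":40}
    - {"dx":0,"dy":0,"dz":-80,"yaw":0,"claw":40}
    - {"dx":0,"dy":30,"dz":-90,"yaw":0,"claw":40}
    - {"dx":20,"dy":70,"dz":-90,"yaw":0,"claw":40}
    - {"dx":40,"dy":115,"dz":-90,"yaw":0,"claw":40}
    - {"dx":50,"dy":150,"dz":-90,"yaw":0,"claw":40}
    - {"dx":50,"dy":170,"dz":-90,"yaw":0,"claw":40}
    - {"dx":50,"dy":170,"dz":-90,"yaw":0,"claw":40}

```text
time: 16.1
position: [518.6, -282.8, 324.6]
orientation: [-3.061, 0.702, -0.009]
wrist_force: [0.6, 0.2, 1.0]
opening: 0.469
```

```bash
python3 - <<'E'
from h import *
fs=[]
for n in('top','scene'):
    f=viewer.grab_frame(n);np.savez(f'pics/{n}7.npz',**f);fs.append(f)
a=fs[0]['img'][235:305,325:395];b=fs[1]['img'][190:260,262:352]
cv2.imwrite('pics/a8.png',np.vstack([cv2.resize(a,(560,560),interpolation=2)[:290],cv2.resize(b,(720,560),interpolation=2)[:310,:560]])[:,:,::-1])
for n,f in zip(('top','scene'),fs):
    W=cloud(f);P=W.reshape(-1,3);d=P[:,:2]-C;r=np.hypot(*d.T);k=(r>33)&(r<62)&(P[:,2]>68)&(P[:,2]<90);mu=d[k].mean(0);print(n,'depth ptr',k.sum(),np.degrees(np.arctan2(mu@YM,mu@XM)))
angs(fs[0],(312,398,235,325))
E
```

```text
top depth ptr 89 -22.805016520193984
scene depth ptr 112 -16.021110147097243
tab ang -24.35 r 75.9 range -30.3 -18.4 area px 23.140625
ptr ang -20.52 r 47.3 range -33.4 -6.2 area px 74.578125
```

View pics/a8.png

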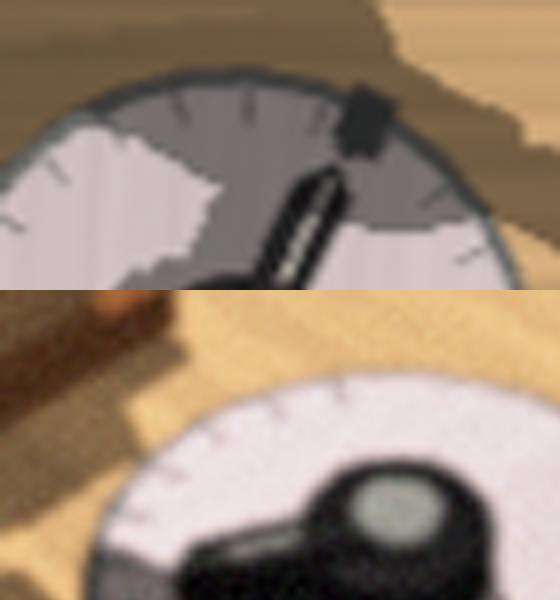

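```bash
python3 - <<'E'
from h import *
f=dict(np.load('pics/top7.npz'))
px=lambda x,y:(325+(x+.5)/8-.5,235+(y+.5)/8-.5)
I=f['img'].max(-1)
# cap (light disc, z 80) centre by bright blob inside hub
v,u=np.argwhere(I[270:295,342:366]>0).T;uv=np.c_[u+342,v+270];P=ray(f,uv,80);d=np.hypot(*(P[:,:2]-C).T)
w=np.clip(f['img'][uv[:,1],uv[:,0]].max(-1).astype(float)-60,0,None)*(d<16);cap=(P*w[:,None]).sum(0)/w.sum();print('cap',cap,'C',C)
for nm,p,h in(('tip',(335,168),79),('tab ctr',(366,122),58),('tab blob in',(352,152),58)):
    q=ray(f,px(*p),h)[0]
    for c in(C,cap[:2],(C+cap[:2])/2):
        d=q[:2]-c;print(nm,q.round(1),'r',np.hypot(*d).round(1),'ang',np.degrees(np.arctan2(d@YM,d@XM)).round(2))
g=dict(np.load('pics/scene7.npz'))
cv2.imwrite('pics/a9.png',cv2.resize(g['img'][205:255,265:325],(720,600),interpolation=2)[:,:,::-1])
E
```

```text
cap [506.52160916 -83.79182629  80.        ] C [506.96767564 -83.98150069]
tip [ 564.5 -111.5   79. ] r 63.8 ang -21.78
tip [ 564.5 -111.5   79. ] r 64.3 ang -21.76
tip [ 564.5 -111.5   79. ] r 64.0 ang -21.77
tab ctr [ 579.4 -122.4   58. ] r 82.0 ang -24.23
tab ctr [ 579.4 -122.4   58. ] r 82.4 ang -24.2
tab ctr [ 579.4 -122.4   58. ] r 82.2 ang -24.21
tab blob in [ 570.6 -118.3   58. ] r 72.3 ang -24.61
tab blob in [ 570.6 -118.3   58. ] r 72.8 ang -24.58
tab blob in [ 570.6 -118.3   58. ] r 72.6 ang -24.59
```

View pics/a9.png

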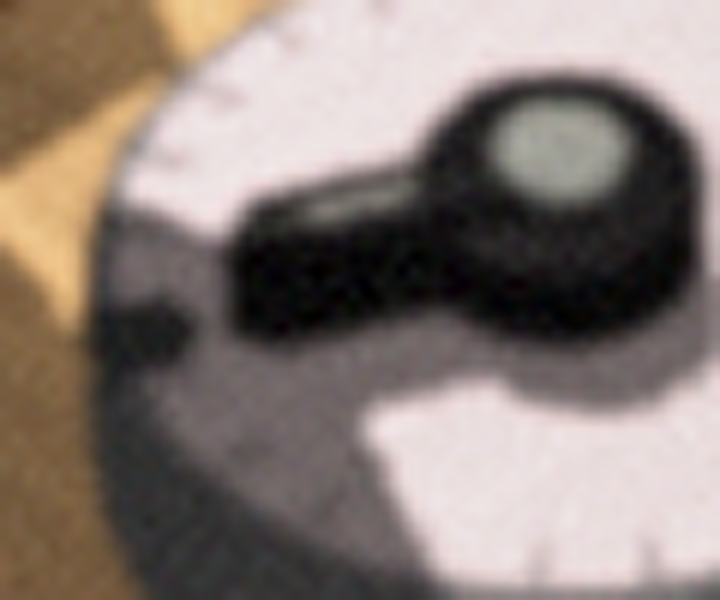

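```bash
python3 - <<'E'
from h import *
g=dict(np.load('pics/scene7.npz'))
px=lambda x,y:(265+(x+.5)/12-.5,205+(y+.5)/12-.5)
cap=ray(g,px(563,147),80)[0];print('cap',cap)
for nm,p,h in(('tip top',(240,228),79),('tip bottom',(238,325),53),('tip mid',(238,275),66),('tab inner',(190,325),56),('tab ctr',(150,330),58)):
    q=ray(g,px(*p),h)[0];d=q[:2]-cap[:2];print(nm,q.round(1),'r',np.hypot(*d).round(1),'ang',np.degrees(np.arctan2(d@YM,d@XM)).round(2))
E
```

```text
cap [506.80089256 -82.24179439  80.        ]
tip top [ 562.7 -110.2   79. ] r 62.5 ang -22.81
tip bottom [ 563.1 -111.2   53. ] r 63.3 ang -23.45
tip mid [ 562.7 -111.1   66. ] r 62.9 ang -23.61
tab inner [ 571.3 -115.3   56. ] r 72.5 ang -23.43
tab ctr [ 578.6 -118.2   58. ] r 80.3 ang -22.86
```

The views disagree slightly: the scene view says aligned (-23.2° against -23.1°), the top view says the pointer is 1.5 to 2.4° short. I'll give it a small -1.3° correction to centre it.

```bash
python3 -c "
from h import *
to(549,-104,234.6,-26)"
```

```text
t 16.2 p [ 520.3 -279.2  324.3] head -25.57 tilt [ 0.0051 -0.0043 -1.    ] op 0.468 F [-0.1  0.6  0.2] -> d [ -50.2 -170.    90.2] yaw 0.0075
```

Emit:
arm_command:
  steps:
    - {"dx":-10,"dy":-30,"dz":0,"yaw":0.005,"claw":40}
    - {"dx":-22,"dy":-75,"dz":0,"yaw":0.005,"claw":40}
    - {"dx":-36,"dy":-120,"dz":0,"yaw":0.005,"claw":40}
    - {"dx":-46,"dy":-155,"dz":0,"yaw":0.005,"claw":40}
    - {"dx":-50,"dy":-170,"dz":0,"yaw":0.005,"claw":40}
    - {"dx":-50,"dy":-170,"dz":0,"yaw":0.005,"claw":40}
    - {"dx":-50,"dy":-170,"dz":0,"yaw":0.005,"claw":40}
    - {"dx":-50,"dy":-170,"dz":20,"yaw":0.005,"claw":40}
    - {"dx":-50,"dy":-170,"dz":40,"yaw":0.005,"claw":40}

```text
time: 17.1
position: [548.7, -106.1, 284.9]
orientation: [-3.059, 0.706, -0.012]
wrist_force: [0.5, 0.1, -0.5]
opening: 0.464
```

```bash
python3 -c "
from h import *
to(549,-104,234.6,-25.6)"
```

```text
t 17.1 p [ 548.7 -106.1  284.9] head -25.99 tilt [ 0.0071 -0.0041 -1.    ] op 0.464 F [ 0.5  0.1 -0.5] -> d [-1.  -1.8 50.3] yaw -0.0069
```

Emit:
arm_command:
  steps:
    - {"dx":-1,"dy":-1.8,"dz":25,"yaw":-0.005,"claw":40}
    - {"dx":-1,"dy":-1.8,"dz":42,"yaw":-0.005,"claw":40}
    - {"dx":-1,"dy":-1.8,"dz":50,"yaw":-0.005,"claw":30}
    - {"dx":-1,"dy":-1.8,"dz":50,"yaw":-0.005,"claw":20}
    - {"dx":-1,"dy":-1.8,"dz":50,"yaw":-0.005,"claw":5}
    - {"dx":-1,"dy":-1.8,"dz":50,"yaw":-0.005,"claw":5}
    - {"dx":-1,"dy":-1.8,"dz":50,"yaw":-0.005,"claw":5}
    - {"dx":-0.8,"dy":-1.2,"dz":50,"yaw":0.006,"claw":5}
    - {"dx":-0.6,"dy":-0.6,"dz":50,"yaw":0.016,"claw":5}
    - {"dx":-0.6,"dy":-0.6,"dz":50,"yaw":0.018,"claw":5}
    - {"dx":-0.6,"dy":-0.6,"dz":50,"yaw":0.018,"claw":5}

```text
time: 18.2
position: [548.6, -105.4, 235.0]
orientation: [-3.052, 0.734, -0.012]
wrist_force: [-0.9, -2.5, -6.6]
opening: 0.179
```

```bash
python3 -c "
from h import *
to(548.5,-105.3,234.6,-26.9)"
```

```text
t 18.2 p [ 548.6 -105.4  235. ] head -27.03 tilt [ 0.0067 -0.0038 -1.    ] op 0.179 F [-0.9 -2.5 -6.6] -> d [-0.2 -0.1  0.4] yaw -0.0023
```

Emit:
arm_command:
  steps:
    - {"dx":0,"dy":0,"dz":0,"yaw":0,"claw":25}
    - {"dx":0,"dy":0,"dz":0,"yaw":0,"claw":40}
    - {"dx":0,"dy":0,"dz":0,"yaw":0,"claw":40}
    - {"dx":0,"dy":0,"dz":-15,"yaw":0,"claw":40}
    - {"dx":0,"dy":0,"dz":-45,"yaw":0,"claw":40}
    - {"dx":0,"dy":0,"dz":-80,"yaw":0,"claw":40}
    - {"dx":0,"dy":30,"dz":-95,"yaw":0,"claw":40}
    - {"dx":20,"dy":70,"dz":-100,"yaw":0,"claw":40}
    - {"dx":40,"dy":115,"dz":-100,"yaw":0,"claw":40}
    - {"dx":50,"dy":150,"dz":-100,"yaw":0,"claw":40}
    - {"dx":50,"dy":170,"dz":-100,"yaw":0,"claw":40}
    - {"dx":50,"dy":170,"dz":-100,"yaw":0,"claw":40}

```text
time: 19.4
position: [513.4, -283.1, 335.2]
orientation: [-3.052, 0.742, -0.013]
wrist_force: [-0.1, -1.2, 0.1]
opening: 0.467
```

```bash
python3 - <<'E'
from h import *
fs=[viewer.grab_frame(n) for n in('top','scene')]
for n,f in zip(('top','scene'),fs):
    W=cloud(f);P=W.reshape(-1,3);d=P[:,:2]-C;r=np.hypot(*d.T);k=(r>33)&(r<62)&(P[:,2]>68)&(P[:,2]<90);mu=d[k].mean(0);print(n,'depth ptr',k.sum(),np.degrees(np.arctan2(mu@YM,mu@XM)))
angs(fs[0],(312,398,235,325))
g=fs[1];Z=cloud(g);b=Z[150:260,180:290];print('scraper',rect(b[(b[...,2]>60)&(b[...,2]<72)&(b[...,1]>-320)&(b[...,1]<-230)]))
t=fs[0]['img'];cv2.imwrite('pics/a10.png',np.hstack([cv2.resize(t[235:305,325:395],(400,400),interpolation=2),np.vstack([cv2.resize(g['img'][205:255,265:325],(360,300),interpolation=2),cv2.resize(t[205:325,125:269],(360,300))])[:400]])[:,:,::-1])
E
```

```text
top depth ptr 90 -24.217746501540805
scene depth ptr 110 -17.19897115190634
tab ang -24.36 r 75.9 range -30.3 -18.4 area px 23.09375
ptr ang -21.89 r 47.2 range -35.3 -6.8 area px 75.921875
scraper (array([ 507.4, -264.8]), array([30. , 91.8]), 86.05)
```

Top depth puts the pointer at -24.2° and the tab at -24.4°. The scraper is upright and the robot is clear, so I'm handing in.

```bash
python3 -c "
from h import *
print(robot.finish_job(), robot.sense()['time'])"
```

```text
the job is handed in; nothing more can be done
the job is handed in; nothing more can be done
```

I swept all four chips into the tray, stood the scraper back on the bench past the dial, turned the pointer to the index tab, and handed the job in at about 19.5 s of the 67 s. No verdict came back.

- **Chips:** after the sweep, all four showed in the tray. One leans against the bed end, with its top at about z = 30 mm and y about 275–282 mm, so inside the limits. I did not measure the chips again after that.
- **Scraper:** it stands upright and released, centre about 305 mm to -y of the machine's origin.
- **Pointer:** I pinched it and turned it by about 54°, then nudged it another 1.3° because the views disagreed. In the last check, top-camera depth puts it at -24.2° and the tab at -24.4°. The gripper heading while pinched gave -23.3°.
- **Checks that disagreed:** the top view's colour mask gave the pointer -21.9° (2.5° off), and the scene-camera depth gave -17.2°. I trusted neither, because both pick up the pointer's visible side face. In the scene view, my edge readings before the nudge had pointer and tab aligned to within about 0.5°, so the nudge would leave it about 1.5° past by that measure.
- **Not viewed:** the last picture was refused by the 12-picture limit, so the final pointer check is numeric only. The arm never went near the mug, bowl or jar, but I did not measure them or the tab for movement.

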